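Stopper the flavouring flasks and tray them up

TASK

Close up the open amber flavouring flasks for the store: take stoppers from the steel pan and set one fully home in the neck of every flask there is, and stand every flask, stoppered, upright on the wooden tray. Never lift a flask before its stopper is in; spare stoppers stay in the pan, and the sugar shaker and the white ramekin are not to be knocked over or shoved away.

Things in the scene. Friction and masses are not known exactly. Their poses are not given: they have to be found in the camera images.
- flask1: amber glass conical flask, loose, about 0.3 kg, 130 mm tall, base 76 mm across (straight for 18 mm, then a cone up to 84 mm), then a straight neck 42 mm across from 84 to 130 mm height; it may be absent (None). Origin: centre of its underside; z up its axis.
- flask1_mouth (a point): centre of the mouth of flask1, level with the rim, on its axis, 130 mm above its underside; the bore of the neck is 31 mm wide and about 40 mm deep. None if the flask is absent.
- flask2: amber glass conical flask, loose, about 0.3 kg, 130 mm tall, base 76 mm across (straight for 18 mm, then a cone up to 84 mm), then a straight neck 42 mm across from 84 to 130 mm height; it may be absent (None). Origin: centre of its underside; z up its axis.
- flask2_mouth (a point): centre of the mouth of flask2, level with the rim, on its axis, 130 mm above its underside; the bore of the neck is 31 mm wide and about 40 mm deep. None if the flask is absent.
- flask3: amber glass conical flask, loose, about 0.3 kg, 130 mm tall, base 76 mm across (straight for 18 mm, then a cone up to 84 mm), then a straight neck 42 mm across from 84 to 130 mm height; it may be absent (None). Origin: centre of its underside; z up its axis.
- flask3_mouth (a point): centre of the mouth of flask3, level with the rim, on its axis, 130 mm above its underside; the bore of the neck is 31 mm wide and about 40 mm deep. None if the flask is absent.
- flask4: amber glass conical flask, loose, about 0.3 kg, 130 mm tall, base 76 mm across (straight for 18 mm, then a cone up to 84 mm), then a straight neck 42 mm across from 84 to 130 mm height; it may be absent (None). Origin: centre of its underside; z up its axis.
- flask4_mouth (a point): centre of the mouth of flask4, level with the rim, on its axis, 130 mm above its underside; the bore of the neck is 31 mm wide and about 40 mm deep. None if the flask is absent.
- stopper1: white stopper with red knob, loose, 40 g, any fits any flask with 2 mm play. From below: taper 26 mm long, 22 mm across at the foot, 27 at its top; collar 37 mm across, 4 mm thick, that rests on the rim; straight knob 25 mm across, 28 mm tall. Origin: on the axis at the collar's underside (home: at the flask's mouth point); z towards the knob. It starts standing on its foot in the pan.
- stopper2: white stopper with red knob, loose, 40 g, any fits any flask with 2 mm play. From below: taper 26 mm long, 22 mm across at the foot, 27 at its top; collar 37 mm across, 4 mm thick, that rests on the rim; straight knob 25 mm across, 28 mm tall. Origin: on the axis at the collar's underside (home: at the flask's mouth point); z towards the knob. It starts standing on its foot in the pan.
- stopper3: white stopper with red knob, loose, 40 g, any fits any flask with 2 mm play. From below: taper 26 mm long, 22 mm across at the foot, 27 at its top; collar 37 mm across, 4 mm thick, that rests on the rim; straight knob 25 mm across, 28 mm tall. Origin: on the axis at the collar's underside (home: at the flask's mouth point); z towards the knob. It starts standing on its foot in the pan.
- stopper4: white stopper with red knob, loose, 40 g, any fits any flask with 2 mm play. From below: taper 26 mm long, 22 mm across at the foot, 27 at its top; collar 37 mm across, 4 mm thick, that rests on the rim; straight knob 25 mm across, 28 mm tall. Origin: on the axis at the collar's underside (home: at the flask's mouth point); z towards the knob. It starts standing on its foot in the pan.
- stopper5: white stopper with red knob, loose, 40 g, any fits any flask with 2 mm play. From below: taper 26 mm long, 22 mm across at the foot, 27 at its top; collar 37 mm across, 4 mm thick, that rests on the rim; straight knob 25 mm across, 28 mm tall. Origin: on the axis at the collar's underside (home: at the flask's mouth point); z towards the knob. It starts standing on its foot in the pan.
- pan: open steel pan, fixed, 250 mm (its x) by 190 mm (its y) by 30 mm tall, walls and floor 4 mm thick, in which the stoppers stand; origin: centre of its underside. It may be on either side of the flasks.
- tray: shallow pale wooden tray, fixed, 240 by 240 mm outside, rim 14 mm tall, walls and floor 5 mm thick; up to four flasks stand on it two by two, 100 mm apart; origin: centre of its underside. It may be on either side of the flasks.
- shaker: aluminium sugar shaker with a black domed top, 56 mm across, 98 mm tall; origin: centre of its underside. A bystander.
- ramekin: open white ceramic ramekin, 72 mm across, 40 mm tall; origin: centre of its underside. A bystander.
Things that resemble listed ones, but are neither listed nor needed, are in the scene too. Leave any green look-alike of the stopper5 alone. Leave any pink look-alike of the flask4 alone.

How it is judged:
By the outcome, as a careful person would: the job done as asked, in the order asked, and still so for the second after the job is handed in, with the robot touching nothing.
Of flask1, flask2, flask3, flask4 only 3 to 4 are there at a start; the rules pass over those that are not, and their reading is None.
At some moment in a run one of flask1, flask2, flask3, flask4 may be knocked a few centimetres aside while the robot is not near it.
It also fails if it takes over 210 s, if anything falls off the work surface, if the arm or the gripper's body presses on something with over 40 N, if the wrist force passes 120 N, or if a joint passes its speed limit or range.

ROBOT

A 7-joint arm with a two-finger parallel gripper is mounted at the origin on the work surface. World frame = base frame: x ahead of the robot, y to its left, z up, the work surface at z = 0. Lengths are in mm, angles in rad, forces in N, time in s.
With the tool pointing down it reaches from about 400 to 875 mm from the base axis. Payload 4.4 kg.
Tool frame: the origin (TCP) lies at the very end of the fingers, on their centre line; the grasp point (between the pads) lies 19 mm behind it; z points along the fingers, y is the line along which they close (so a half turn about z gives the same grasp; the last joint's range is limited). The gripper opens to 85 mm and grips with 20 to 120 N. Pads are 22 mm wide; open, the fingers measure 114 mm over their backs; the gripper's body (76 mm by 85 mm) begins 54 mm behind the grasp point. The pads swing forward as they close: fully open they stand 13 mm farther back than shut.
Start: joints at [1.259, 0.628, 0.038, 1.517, -0.027, 0.996, -0.02], TCP at [158.193, -630.47, 231.313] pointing down, gripper open.
Joint ranges: [-3.06, 3.06], [-0.37, 2.12], [-1.25, 1.32], [0.18, 2.47], [-1.1, 4.24], [0.23, 1.98], [-2.94, 2.94]. Speed limits (rad/s): [2.57, 2.57, 3.14, 3.14, 3.14, 3.14, 3.14].

INTERFACE

Orientations are given as [roll, pitch, yaw] about the fixed x, y, z axes, in that order (R = Rz(yaw) Ry(pitch) Rx(roll)).
In Python, from cell import ctrl gives the robot as it stands.
- The arm moves only by the tool step_arm, never from a script. Its argument "series" is a list that holds one entry, the list of rows, each a list of 7 numbers: the turn, a rotation vector about the tool's x, y, z as a fraction of full scale, then the shift along the tool's x, y, z as a fraction of full scale, then the closure, from 0 (fully open) to 1 (shut). In form: [[[ax, ay, az, tx, ty, tz, gripper], ...]]. A call has 1 to 12 rows; each row shifts and turns the commanded pose from where the row before left it, along the tool's axes as they then stand; what a row does not reach is not made up. Full scale, the value 1, is 150 mm for a shift and 45 degrees for a turn. A row lasts 1/10 s, in which the tool goes at most 50 mm and 8.59 degrees, less where a joint would pass 70% of its speed; a pose out of reach is approached as far as the arm can. A call with a number of a shift or a turn outside -1 to 1 is refused whole. A call with a gripper value outside its range is refused whole. The fingers move at their own pace and stop on an object; the grip force is fixed at half the most. Time passes only in rows, so rows that do not move let the fingers close. It gives the time, the measured TCP pose, the force, the opening and the grip force at its end, in the units of the state.
- ctrl.read_state(): the state, without advancing time (a new reading comes with each control period).
- ctrl.get_image(name): name is "side" or "top" or "wrist"; returns a dict with "img" (400x640x3 uint8, red, green, blue), "fx", "fy", "cx", "cy" (pixels), "dist" ([k1, k2, p1, p2, k3] as OpenCV has them; the pictures are not rectified), "R" (3x3) and "t" (3): a world point X has camera coordinates R X + t. Camera axes: x right, y down, z forward; pixel columns grow to the right and rows downward; lengths in mm; the calibration is good to about 2 mm. A picture is of the moment at which its call begins. There is no depth.
- ctrl.finish_job(): hands the job in; it is judged then, once.
Trained networks look in a picture, given as the dict that the camera call returned (one of the last four; its "shot" number tells which), for a name from the list of things; names that differ only in an ending like _2 or _b are one class to them, and where a whole thing is asked for, a point or a joint stands for the part that bears it (a point fixed in the world has none). Each returns a list of dicts, best first, with "score" (0 to 1); they miss things now and then, are a little off and sometimes report something else, mostly with a low value. They report only what shows in the picture. A call takes as long as a camera call. They do not tell look-alikes from the thing itself.
- ctrl.recognise(picture, thing): "centre" ([column, row] in pixels, amid what is visible of it).
The state is a dict: "clock": time; "qpos": joint angles; "qd": joint speeds; "tau": joint torques, N m; "eef_pos": TCP position; "tool_rot": TCP orientation; "force": force on the tool from outside, world axes, zero at the start; "torque": the same for the moment, N m; "width": finger opening in mm; "gripper_force": force on a finger pad.
Only numpy, scipy, OpenCV 4.12 (cv2) and the standard library are available. Lean on these libraries where they do the work, as an engineer would, in place of code of your own. Each camera call takes 0.05 s, during which the arm holds its last target. There are 200 camera calls.

## Working session

There is one attempt and no reset: what is moved stays moved. The work goes in short steps, Python scripts to look and compute and a tool call to move; the robot and the scene stay as the last step left them, time stands still between calls to the robot, and variables do not carry over. Pictures are saved under pics/ and viewed, at most 14 in all, crops included, and the job is handed in when it is done.

Besides the shell and the picture viewer there is one more tool, called after "Request:" as a command line: name --argument value ..., lists and objects as JSON in quotes. step_arm: Moves the arm, as the interface text tells. Shift numbers are shares of 150 mm and turn numbers shares of 45 degrees, none past 1 either way. Its arguments: {"type":"object","properties":{"series":{"type":"array","items":{"type":"array","items":{"type":"array","items":{"type":"number","minimum":-1,"maximum":1}}}}},"required":["series"]}

```bash
mkdir -p pics; cat > h.py <<'E'
import numpy as np, cv2
from cell import ctrl
from scipy.spatial.transform import Rotation as Rn
def shot(n,save=None):
    p=ctrl.get_image(n)
    if save: cv2.imwrite('pics/'+save+'.png',p['img'][:,:,::-1])
    return p
def K(p): return np.array([[p['fx'],0,p['cx']],[0,p['fy'],p['cy']],[0,0,1.]])
def back(p,uv,z):
    u=cv2.undistortPoints(np.array([[uv]],float),K(p),np.array(p['dist'],float)).ravel()
    R=np.array(p['R']);t=np.array(p['t']).ravel()
    d=R.T@np.array([u[0],u[1],1]);c=-R.T@t
    return c+d*(z-c[2])/d[2]
def proj(p,X):
    R=np.array(p['R']);t=np.array(p['t'],float).ravel()
    return cv2.projectPoints(np.array([X],float),cv2.Rodrigues(R)[0],t,K(p),np.array(p['dist'],float))[0].ravel()
E
python3 - <<'E'
from h import *
s=ctrl.read_state();print(s['eef_pos'],s['tool_rot'],s['width'])
for n in('top','side'):
    p=shot(n,n+'0')
    R=np.array(p['R']);print(n,(-R.T@np.array(p['t']).ravel()).round(),R.round(2).tolist())
    for th,z in(('flask1',60),('stopper1',15),('pan',5),('tray',5),('shaker',50),('ramekin',40)):
        for r in ctrl.recognise(p,th): print(n,th,round(r['score'],2),np.round(r['centre']),back(p,r['centre'],z).round())
E
```

```text
[ 158.03622717 -629.82650203  230.37934001] [-3.13966857e+00  3.32582299e-05  2.45811813e-01] 85.47850854400261
top [ 420.  -41. 1318.] [[0.01, -1.0, 0.01], [-0.99, -0.02, -0.11], [0.11, -0.01, -0.99]]
top flask1 0.91 [283. 237.] [464.  55.  60.]
top flask1 0.89 [287. 161.] [676.  48.  60.]
top flask1 0.82 [327. 277.] [357. -69.  60.]
top flask1 0.81 [336. 194.] [587. -90.  60.]
top stopper1 0.68 [401. 194.] [ 596. -278.   15.]
top stopper1 0.67 [362. 143.] [ 741. -164.   15.]
top stopper1 0.63 [396. 216.] [ 529. -265.   15.]
top stopper1 0.6 [395. 239.] [ 466. -261.   15.]
top stopper1 0.53 [460. 166.] [ 679. -448.   15.]
top stopper1 0.43 [421. 213.] [ 541. -336.   15.]
top pan 0.9 [411. 215.] [ 536. -309.    5.]
top tray 0.61 [195. 222.] [505. 312.   5.]
top shaker 0.72 [319. 242.] [453. -45.  50.]
top ramekin 0.86 [331. 156.] [695. -76.  40.]
side [  82. -552.  667.] [[0.74, -0.67, -0.01], [-0.43, -0.47, -0.77], [0.52, 0.58, -0.63]]
side flask1 0.73 [330. 172.] [677.  62.  60.]
side flask1 0.66 [268. 195.] [489.  96.  60.]
side flask1 0.58 [343. 215.] [577. -89.  60.]
side flask1 0.16 [387. 279.] [ 506. -284.   60.]
side stopper1 0.85 [367. 286.] [ 490. -248.   15.]
side stopper1 0.67 [497. 285.] [ 696. -437.   15.]
side stopper1 0.64 [416. 290.] [ 559. -326.   15.]
side stopper1 0.61 [394. 310.] [ 487. -326.   15.]
side stopper1 0.57 [408. 261.] [ 611. -263.   15.]
side stopper1 0.54 [390. 277.] [ 546. -266.   15.]
side stopper1 0.48 [407. 210.] [ 749. -154.   15.]
side pan 0.87 [410. 289.] [ 558. -312.    5.]
side tray 0.89 [251. 165.] [575. 312.   5.]
side shaker 0.96 [295. 230.] [466. -42.  50.]
side ramekin 0.78 [367. 202.] [676. -78.  40.]
```

View pics/top0.png

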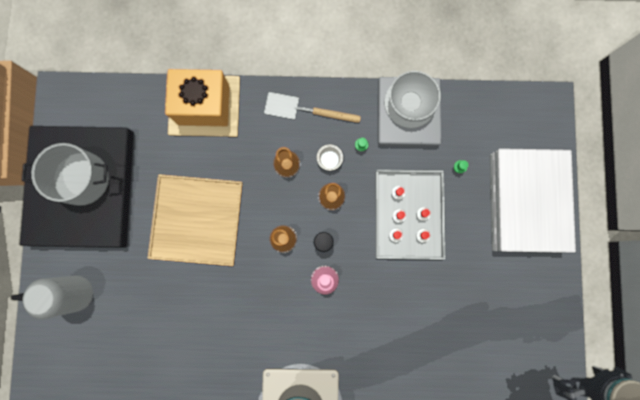

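View pics/side0.png

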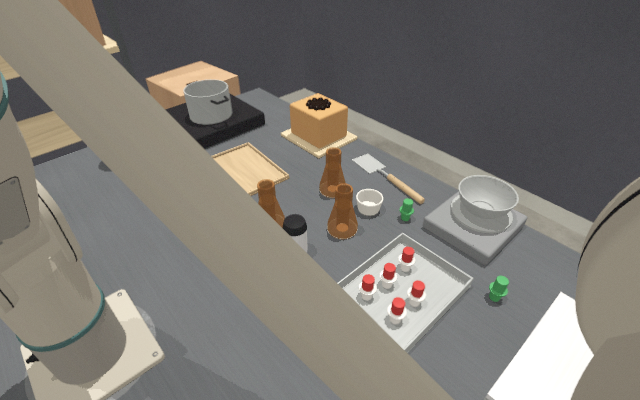

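Amber flasks are in the top view at px (287,161), (283,237) and (334,194), so there are three. The pink one at (325,281) is a look-alike. The five red-knob stoppers are in the pan near (410,215), and the green ones at (361,144) and (460,166) are look-alikes. The tray is at (195,222), the shaker at (323,241) and the ramekin at (330,157). Next I move over the pan to look from near.

```bash
cat >> h.py <<'E'
def plan(tgt,yaw=None,n=None):
    s=ctrl.read_state();R=Rn.from_euler('xyz',s['tool_rot'])
    if yaw is not None:
        T=Rn.from_euler('xyz',[np.pi,0,yaw]);rv=(R.inv()*T).as_rotvec()
        print('turn',(rv/(np.pi/4)).round(4),'deg',np.degrees(rv).round(2));R=T
    d=R.inv().apply(np.array(tgt)-s['eef_pos'])
    k=n or int(np.ceil(np.linalg.norm(d)/45)); print('shift',(d/150).round(3),'rows',k,'each',(d/150/k).round(4))
E
python3 -c "
from h import *
plan([510,-300,330],0)"
```

```text
turn [ 0.     -0.      0.3129] deg [ 0.   -0.   14.08]
shift [ 2.345 -2.203 -0.658] rows 11 each [ 0.2132 -0.2003 -0.0598]
```

Request:
step_arm --series '[[[0,0,0.156,0,0,0,0],[0,0,0.157,0,0,0,0],[0,0,0,0.26,-0.245,-0.073,0],[0,0,0,0.26,-0.245,-0.073,0],[0,0,0,0.26,-0.245,-0.073,0],[0,0,0,0.26,-0.245,-0.073,0],[0,0,0,0.26,-0.245,-0.073,0],[0,0,0,0.26,-0.245,-0.073,0],[0,0,0,0.26,-0.245,-0.073,0],[0,0,0,0.26,-0.245,-0.073,0],[0,0,0,0.265,-0.243,-0.074,0],[0,0,0,0,0,0,0]]]'

```text
clock: 1.9
eef_pos: [486.9, -321.2, 322.9]
tool_rot: [-3.139, -0.007, 0.013]
force: [-0.5, -0.1, -0.2]
width: 85.5
gripper_force: 0.0
```

```bash
python3 - <<'E'
from h import *
s=ctrl.read_state();print(s['eef_pos'],s['tool_rot'],s['qpos'])
p=shot('wrist','w1');R=np.array(p['R']);print((-R.T@np.array(p['t']).ravel()).round(),R.round(2).tolist(),p['fx'])
for r in ctrl.recognise(p,'stopper1'): print(round(r['score'],2),np.round(r['centre']),back(p,r['centre'],48).round(1))
for n in ('side',):
    p=shot(n)
    for r in ctrl.recognise(p,'stopper1'): print(n,round(r['score'],2),np.round(r['centre']),back(p,r['centre'],36).round(1))
E
```

```text
[ 486.93436724 -321.17315014  322.85380699] [-3.13854726 -0.00684605  0.0129808 ] [ 0.49274271  0.44154659  0.06995992  1.58975344 -0.04039149  1.10743522
 -0.98386849]
[ 551. -321.  465.] [[0.01, -1.0, -0.0], [-0.97, -0.01, 0.25], [-0.25, -0.0, -0.97]] 275.7501093938794
0.96 [289. 138.] [ 531.3 -272.1   48. ]
0.91 [286. 173.] [ 479.1 -266.5   48. ]
0.9 [412.  34.] [ 671.1 -441.3   48. ]
0.87 [332. 171.] [ 483.9 -337.9   48. ]
0.74 [283.  92.] [ 594.9 -265.5   48. ]
0.73 [335. 131.] [ 543.3 -339.6   48. ]
side 0.86 [406. 260.] [ 592.5 -268.5   36. ]
side 0.81 [418. 290.] [ 545.3 -334.9   36. ]
side 0.72 [331. 177.] [686.5  68.4  36. ]
side 0.71 [498. 286.] [ 678.  -442.4   36. ]
side 0.69 [395. 311.] [ 472.5 -334.8   36. ]
side 0.67 [406. 209.] [ 731.4 -161.1   36. ]
side 0.54 [368. 287.] [ 477.5 -259.6   36. ]
side 0.51 [388. 275.] [ 531.6 -269.5   36. ]
side 0.35 [294. 238.] [454.4 -50.6  36. ]
```

View pics/w1.png

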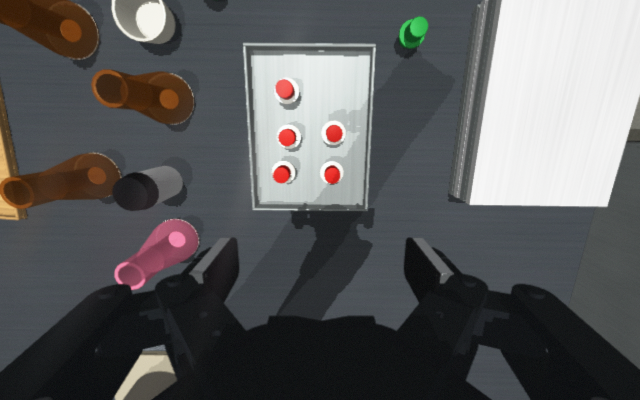

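```bash
cat >> h.py <<'E'
def sil(p,xy,rings):
    """filled image silhouette of a body of revolution: rings [(z,r),...] -> mask"""
    a=np.linspace(0,2*np.pi,40,endpoint=False);m=np.zeros(p['img'].shape[:2],np.uint8);P=[]
    for z,r in rings: P.append(np.array([proj(p,[xy[0]+r*np.cos(t),xy[1]+r*np.sin(t),z]) for t in a]))
    for A,B in zip(P[:-1],P[1:]): cv2.fillConvexPoly(m,cv2.convexHull((np.vstack([A,B])*16).astype(np.int32)),1,shift=4)
    return m
def cen(m): M=cv2.moments(m,True);return np.array([M['m10'],M['m01']])/M['m00'],M['m00']
def red(img):
    h=cv2.cvtColor(img,cv2.COLOR_RGB2HSV);return (((h[...,0]<8)|(h[...,0]>172))&(h[...,1]>165)&(h[...,2]>60)).astype(np.uint8)
def amber(img):
    h=cv2.cvtColor(img,cv2.COLOR_RGB2HSV);return ((h[...,0]>5)&(h[...,0]<16)&(h[...,1]>150)&(h[...,2]>40)).astype(np.uint8)
def locate(p,mask,rings,xy):
    xy=np.array(xy,float)
    for _ in range(8):
        c,A=cen(sil(p,xy,rings)); zc=np.mean([r[0] for r in rings])
        d=back(p,mask,zc)[:2]-back(p,c,zc)[:2]; xy+=d
    return xy,A
def blobs(p,mask,rings,amin=60):
    mask=cv2.morphologyEx(mask,cv2.MORPH_CLOSE,np.ones((3,3)))
    n,L,S,C=cv2.connectedComponentsWithStats(mask)
    out=[]
    for i in range(1,n):
        if S[i,4]<amin: continue
        xy,A=locate(p,C[i],rings,back(p,C[i],np.mean([r[0] for r in rings]))[:2]); out.append((xy,S[i,4]/A,C[i]))
        print(C[i].round(1),'xy',xy.round(1),'area ratio',round(S[i,4]/A,2))
    return out
KNOB=lambda z0:[(z0+4,12.5),(z0+32,12.5)]
E
python3 - <<'E'
from h import *
s=ctrl.read_state();print(s['eef_pos'],s['tool_rot'])
p=shot('wrist'); blobs(p,red(p['img']),KNOB(30))
print('top');p=shot('top'); blobs(p,red(p['img']),KNOB(30),8)
plan([595,-266,160],0)
E
```

```text
[ 478.36565624 -329.72194576  321.32215741] [ 3.14089035e+00  1.05718212e-03 -1.75344766e-03]
[270.2  78.8] xy [ 602.2 -259.8] area ratio 0.17
[326.9 125.4] xy [ 539.8 -338.2] area ratio 0.69
[280.1 130.7] xy [ 532.3 -270.8] area ratio 0.59
[325.8 167.4] xy [ 478.8 -337. ] area ratio 0.7
[274.8 167.8] xy [ 478.  -260.5] area ratio 0.68
top
[399.5 191.6] xy [ 596.9 -267.9] area ratio 0.28
[424.8 212.9] xy [ 538.2 -338.3] area ratio 0.32
[400.3 214.9] xy [ 531.4 -269.6] area ratio 0.27
[396.7 234.8] xy [ 475.8 -259.6] area ratio 0.3
[424.6 235.2] xy [ 476.3 -337.3] area ratio 0.29
turn [ 0.0005  0.0012 -0.004 ] deg [ 0.02  0.05 -0.18]
shift [ 0.78  -0.427  1.075] rows 5 each [ 0.1559 -0.0855  0.2151]
```

Request:
step_arm --series '[[[0,0,0,0.156,-0.085,0.215,0.4],[0,0,0,0.156,-0.085,0.215,0.4],[0,0,0,0.156,-0.085,0.215,0.4],[0,0,0,0.156,-0.085,0.215,0.4],[0,0,0,0.156,-0.087,0.215,0.4],[0,0,0,0,0,0,0.4],[0,0,0,0,0,0,0.4]]]'

```text
clock: 2.9
eef_pos: [595.4, -265.4, 159.1]
tool_rot: [-3.141, 0.003, -0.001]
force: [-0.0, -0.5, 0.2]
width: 51.3
gripper_force: 0.0
```

```bash
sed -i 's/>165)/>130)/' h.py; python3 - <<'E'
from h import *
s=ctrl.read_state();print(s['eef_pos'],s['tool_rot'],s['width'])
p=shot('wrist','w2'); blobs(p,red(p['img']),KNOB(30))
s=ctrl.read_state();print(s['eef_pos'],s['tool_rot'],s['width'])
E
```

```text
[ 595.44665859 -265.35885341  159.13384821] [-3.14139255e+00  2.53571081e-03 -8.61434051e-04] 51.34132229087849
[323.2 190.6] xy [ 599.5 -267.4] area ratio 0.79
[398.8 241.6] xy [ 547.3 -341.7] area ratio 0.22
[325.3 254.4] xy [ 533.6 -269.6] area ratio 0.81
[316.3 302. ] xy [ 478.6 -260.3] area ratio 0.82
[ 595.57036372 -266.54373582  160.50161791] [ 3.14031651e+00  6.13393498e-04 -2.13892955e-03] 51.272306626426385
```

View pics/w2.png

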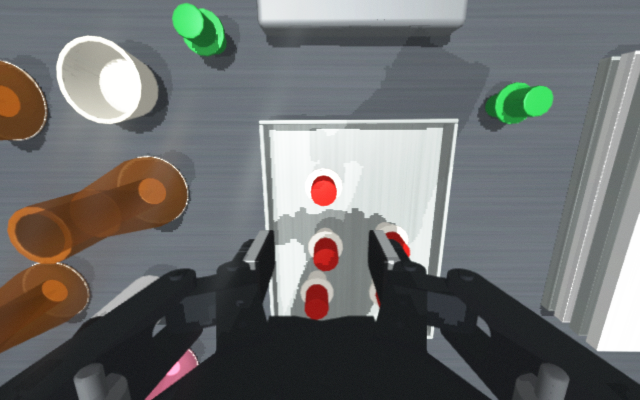

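Request:
step_arm --series '[[[0,0,0,0.017,0.008,0.2,0.4],[0,0,0,0,0,0.2,0.4],[0,0,0,0,0,0.2,0.4],[0,0,0,0,0,0.207,0.4],[0,0,0,0,0,0,0.4],[0,0,0,0,0,0,1],[0,0,0,0,0,0,1],[0,0,0,0,0,0,1],[0,0,0,0,0,0,1],[0,0,0,0,0,0,1]]]'

```text
clock: 3.95
eef_pos: [600.8, -267.3, 42.1]
tool_rot: [3.139, -0.004, -0.0]
force: [-0.7, 0.7, 8.1]
width: 23.2
gripper_force: 59.3
```

```bash
python3 - <<'E'
from h import *
s=ctrl.read_state();print(s['eef_pos'],s['tool_rot'],s['width'],s['gripper_force'])
p=shot('wrist'); blobs(p,red(p['img']),KNOB(30))
cv2.imwrite('pics/w3.png',p['img'][100:,150:490,::-1])
plan([598,-267,250],0)
E
```

```text
[ 600.84096827 -267.27260912   42.14547048] [ 3.13896184e+00 -4.49506312e-03 -4.06279520e-04] 23.1775068165479 59.32853579521179
[320.9 252.6] xy [ 600.3 -267.2] area ratio 0.85
[443.7 319.5] xy [ 558.5 -336.1] area ratio 0.05
turn [ 0.0033 -0.0057 -0.0005] deg [ 0.15 -0.26 -0.02]
shift [-0.019 -0.002 -1.386] rows 5 each [-0.0038 -0.0003 -0.2772]
```

Request:
step_arm --series '[[[0,0,0,0,0,-0.1,1],[0,0,0,0,0,-0.23,1],[0,0,0,0,0,-0.23,1],[0,0,0,0,0,-0.23,1],[0,0,0,0,0,-0.23,1],[0,0,0,0,0,-0.23,1],[0,0,0,-0.1,-0.22,-0.1,1],[0,0,0,-0.1,-0.22,0,1],[0,0,0,-0.1,-0.22,0,1],[0,0,0,-0.1,-0.22,0,1],[0,0,0,0,0,0,1],[0,0,0,0,0,0,1]]]'

```text
clock: 5.2
eef_pos: [539.3, -133.0, 243.3]
tool_rot: [3.141, -0.002, 0.002]
force: [-0.0, -0.5, -0.2]
width: 22.6
gripper_force: 59.1
```

```bash
cat >> h.py <<'E'
FL=[(0,38),(18,38),(84,21),(130,21)]
E
python3 - <<'E'
from h import *
s=ctrl.read_state();print(s['eef_pos'],s['tool_rot'],s['width'],s['gripper_force'])
p=shot('wrist','w4'); 
print('red');blobs(p,red(p['img']),[(s['eef_pos'][2]-8,12.5),(s['eef_pos'][2]+20,12.5)],200)
print('amber');blobs(p,amber(p['img']),FL,500)
p=shot('top');print('top');blobs(p,amber(p['img']),FL,100)
for n in('flask1','flask1_mouth'):
  for r in ctrl.recognise(p,n): print(n,round(r['score'],2),np.round(r['centre']))
E
```

```text
[ 539.27486248 -133.02458059  243.25107079] [ 3.14122589e+00 -2.03462405e-03  1.90482445e-03] 22.627405116211257 59.0738582611084
red
[487.2 177.4] xy [ 578.5 -213.1] area ratio 0.13
[431.1 182.6] xy [ 576.1 -186. ] area ratio 0.13
[419.3 224.3] xy [ 554.5 -182.6] area ratio 0.13
[478.6 224.1] xy [ 554.5 -212.8] area ratio 0.13
[321.  252.6] xy [ 538.9 -133. ] area ratio 0.86
amber
[137.1  43.5] xy [681.4  54. ] area ratio 0.9
[278.3 139.7] xy [584.8 -83. ] area ratio 0.6
[166.8 239.8] xy [463.7  57.7] area ratio 0.89
top
[285.4 162. ] xy [680.  55.] area ratio 0.5
[329.  193.8] xy [591.9 -71.3] area ratio 0.35
[282.6 238.4] xy [462.3  58.8] area ratio 0.47
flask1 0.96 [329. 190.]
flask1 0.77 [285. 162.]
flask1 0.6 [282. 238.]
flask1 0.59 [322. 279.]
flask1_mouth 0.83 [287. 160.]
```

View pics/w4.png

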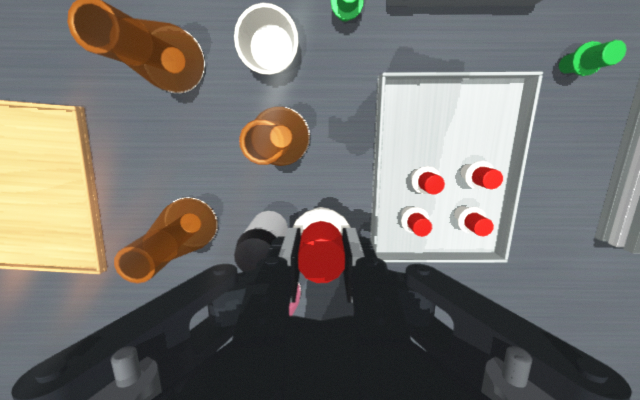

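```bash
cat >> h.py <<'E'
def amber(img):
    h=cv2.cvtColor(img,cv2.COLOR_RGB2HSV);m=((h[...,0]>3)&(h[...,0]<18)&(h[...,1]>110)&(h[...,2]>25)).astype(np.uint8)
    m=cv2.morphologyEx(m,cv2.MORPH_OPEN,np.ones((3,3)))
    o=np.zeros_like(m);c,_=cv2.findContours(m,cv2.RETR_EXTERNAL,cv2.CHAIN_APPROX_NONE);cv2.drawContours(o,c,-1,1,-1);return o
E
python3 - <<'E'
from h import *
p=shot('wrist'); m=amber(p['img'])
print(back(p,(266,141),130),back(p,(282,137),5))
B=blobs(p,m,FL,500)
im=p['img'].copy()
for xy,a,c in B:
    for z,r in [(0,38),(130,21)]:
        for t in np.linspace(0,6.28,60): 
            u=proj(p,[xy[0]+r*np.cos(t),xy[1]+r*np.sin(t),z]); cv2.circle(im,tuple(int(v) for v in u),0,(0,255,0),-1)
cv2.imwrite('pics/w5.png',cv2.resize(im[0:300,60:360],None,fx=2,fy=2)[:,:,::-1])
E
```

```text
[588.88807731 -85.69851991 130.        ] [586.57454835 -83.06183826   5.        ]
[133.9  44. ] xy [681.   53.5] area ratio 0.93
[272.1 137.6] xy [587.4 -78.8] area ratio 0.92
[ 88.7 188.6] xy [530.3 133.6] area ratio 0.2
[164.7 240.6] xy [463.7  57.5] area ratio 0.92
```

View pics/w5.png

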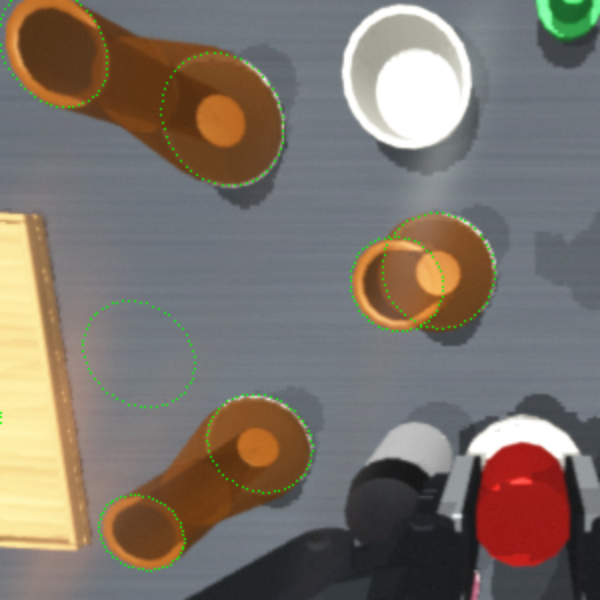

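Request:
step_arm --series '[[[0,0,0,0.16,-0.18,0,1],[0,0,0,0.16,-0.18,0.1,1],[0,0,0,0,0,0.2,1],[0,0,0,0,0,0.1,1],[0,0,0,0,0,0,1],[0,0,0,0,0,0,1]]]'

```text
clock: 6.05
eef_pos: [587.4, -80.6, 181.8]
tool_rot: [3.141, 0.0, -0.001]
force: [0.7, 0.9, -0.1]
width: 23.0
gripper_force: 59.1
```

```bash
python3 - <<'E'
from h import *
s=ctrl.read_state();print(s['eef_pos'],s['tool_rot'],s['width'],s['gripper_force'])
p=shot('wrist','w6'); z=s['eef_pos'][2]
print('red');blobs(p,red(p['img']),[(z-8,12.5),(z+20,12.5)],600)
xy=(587.4,-78.8)
im=p['img'].copy()
for x,z,r in [(xy,0,38),(xy,130,21),(s['eef_pos'],z-12+2,18.5),(s['eef_pos'],z-12-26,11)]:
        for t in np.linspace(0,6.28,90): 
            u=proj(p,[x[0]+r*np.cos(t),x[1]+r*np.sin(t),z]); cv2.circle(im,tuple(int(v) for v in u),0,(0,255,0),-1)
cv2.imwrite('pics/w6.png',cv2.resize(im[150:350,200:440],None,fx=3,fy=3)[:,:,::-1])
q=shot('side','s6')
E
```

```text
[587.35862538 -80.58849172 181.78050127] [ 3.14128123e+00  4.04426953e-05 -1.20155159e-03] 23.024453639611515 59.06404137611389
red
[564.8 232.1] xy [ 597.7 -204.9] area ratio 0.21
[321.  252.6] xy [586.9 -80.6] area ratio 0.85
[498.  237.8] xy [ 594.6 -171.5] area ratio 0.2
[481.5 283.1] xy [ 568.2 -167.1] area ratio 0.19
[551.1 283.3] xy [ 568.1 -204.4] area ratio 0.2
```

View pics/w6.png

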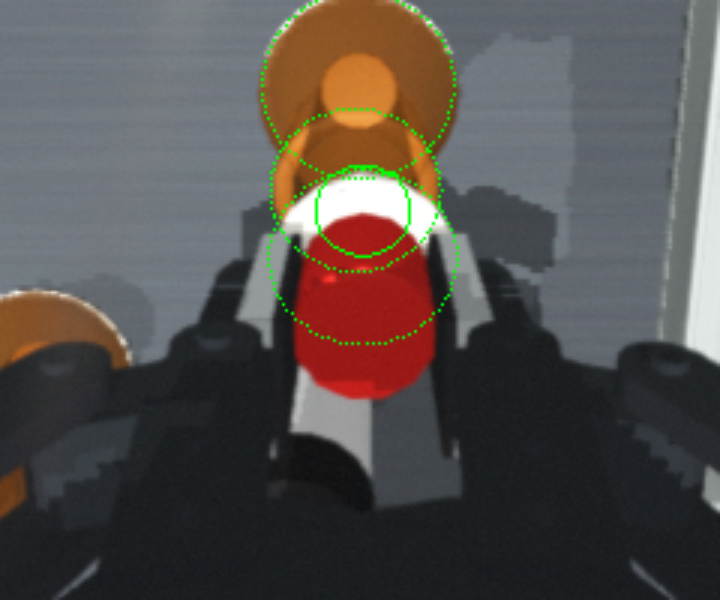

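Request:
step_arm --series '[[[0,0,0,0,-0.008,0.1,1],[0,0,0,0,0,0.1,1],[0,0,0,0,0,0.06,1],[0,0,0,0,0,0,1],[0,0,0,0,0,0,1]]]'

```text
clock: 6.65
eef_pos: [587.5, -78.8, 143.4]
tool_rot: [3.141, -0.001, -0.0]
force: [0.2, 0.4, -0.6]
width: 22.5
gripper_force: 59.0
```

Request:
step_arm --series '[[[0,0,0,0,0,0.02,1],[0,0,0,0,0,0.01,1],[0,0,0,0,0,0,1]]]'

```text
clock: 6.95
eef_pos: [588.6, -78.9, 142.1]
tool_rot: [3.141, -0.004, -0.0]
force: [-5.2, 0.7, 21.6]
width: 23.0
gripper_force: 61.3
```

Request:
step_arm --series '[[[0,0,0,0,0,-0.02,1],[0,0,0,0,0,0,0.4],[0,0,0,0,0,0,0.4],[0,0,0,0,0,0,0.4],[0,0,0,0,0,-0.1,0.4],[0,0,0,0,0,-0.2,0.4],[0,0,0,0,0,-0.2,0.4],[0,0,0,-0.2,0,-0.2,0.4],[0,0,0,-0.2,0.2,0,0.4],[0,0,0,0,0.2,0,0.4],[0,0,0,0,0,0,0.4],[0,0,0,0,0,0,0.4]]]'

```text
clock: 8.15
eef_pos: [527.0, -139.0, 245.9]
tool_rot: [-3.141, 0.0, -0.002]
force: [0.2, 0.0, 0.3]
width: 51.2
gripper_force: 0.0
```

```bash
python3 - <<'E'
from h import *
s=ctrl.read_state();print(s['eef_pos'],s['tool_rot'],s['width'],s['gripper_force'])
p=shot('wrist'); 
print('pan');blobs(p,red(p['img']),KNOB(30),60);print('home');blobs(p,red(p['img']),KNOB(130),60)
m=amber(p['img']);B=blobs(p,m,FL,500)
cv2.imwrite('pics/w7.png',p['img'][:,:,::-1])
E
```

```text
[ 526.96500264 -139.02027265  245.94625624] [-3.14128068e+00  2.18615166e-04 -1.76682225e-03] 51.224724253659836 0.0
pan
[247.  129.1] xy [584.9 -51.6] area ratio 1.53
[482.9 166.2] xy [ 540.  -337.6] area ratio 0.78
[426.6 171.8] xy [ 533.3 -269.3] area ratio 0.78
[415.1 214. ] xy [ 478.5 -260. ] area ratio 0.77
[474.6 213.6] xy [ 478.7 -336.2] area ratio 0.77
home
[247.  129.1] xy [586.9 -77.9] area ratio 0.78
[482.9 166.2] xy [ 555.3 -278.5] area ratio 0.4
[426.6 171.8] xy [ 550.7 -230.3] area ratio 0.39
[415.1 214. ] xy [ 512.1 -223.8] area ratio 0.39
[474.6 213.6] xy [ 512.4 -277.5] area ratio 0.39
[135.4  35.2] xy [681.4  54. ] area ratio 0.94
[ 86.7 179.2] xy [528.  133.5] area ratio 0.2
[283.  126.1] xy [587.6 -94.2] area ratio 0.5
[162.1 229.8] xy [463.7  57.7] area ratio 0.92
```

View pics/w7.png

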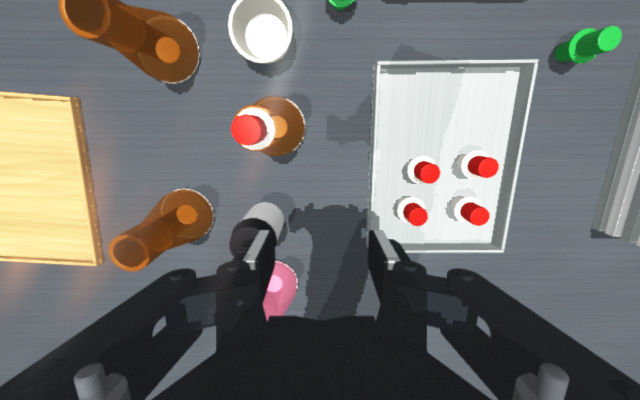

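The first stopper is seated: its red knob is at px (247,129), on the flask axis at home height. Next is the stopper at (533,-269), px (427,172).

Request:
step_arm --series '[[[0,0,0,0.014,0.217,0,0.4],[0,0,0,0.014,0.217,0,0.4],[0,0,0,0.014,0.217,0.1,0.4],[0,0,0,0,0.217,0.2,0.4],[0,0,0,0,0,0.25,0.4],[0,0,0,0,0,0.25,0.4],[0,0,0,0,0,0.25,0.4],[0,0,0,0,0,0.25,0.4],[0,0,0,0,0,0.05,0.4],[0,0,0,0,0,0,0.4],[0,0,0,0,0,0,0.4]]]'

```text
clock: 9.3
eef_pos: [534.8, -268.7, 45.0]
tool_rot: [3.141, -0.002, 0.001]
force: [0.7, 0.1, -0.3]
width: 51.1
gripper_force: 0.0
```

Request:
step_arm --series '[[[0,0,0,0,0,0,1],[0,0,0,0,0,0,1],[0,0,0,0,0,0,1],[0,0,0,0,0,0,1]]]'

```text
clock: 9.7
eef_pos: [534.7, -269.4, 45.8]
tool_rot: [3.14, -0.003, -0.0]
force: [-0.4, 0.1, 5.9]
width: 22.6
gripper_force: 58.5
```

Request:
step_arm --series '[[[0,0,0,0,0,-0.1,1],[0,0,0,0,0,-0.25,1],[0,0,0,0,0,-0.25,1],[0,0,0,0,0,-0.25,1],[0,0,0,0,0,-0.25,1],[0,0,0,0,0,-0.17,1],[0,0,0,-0.06,-0.2,0,1],[0,0,0,-0.06,-0.24,0,1],[0,0,0,-0.06,-0.24,0,1],[0,0,0,-0.06,-0.24,0,1],[0,0,0,-0.06,-0.24,0,1],[0,0,0,0,0,0,1]]]'

```text
clock: 10.9
eef_pos: [487.2, -89.0, 235.5]
tool_rot: [-3.138, 0.0, 0.008]
force: [0.1, -0.1, -0.4]
width: 22.6
gripper_force: 59.0
```

```bash
cat >> h.py <<'E'
def look(held=False):
    s=ctrl.read_state();print(s['eef_pos'].round(1) if hasattr(s['eef_pos'],'round') else s['eef_pos'],s['width'])
    p=shot('wrist');z=s['eef_pos'][2]
    print('red');blobs(p,red(p['img']),[(z-8,12.5),(z+20,12.5)] if held else KNOB(130),150)
    print('amber');return p,blobs(p,amber(p['img']),FL,500)
E
python3 - <<'E'
from h import *
look(True); plan([463.7,57.7,185],0)
E
```

```text
[487.2 -89.  235.5] 22.562214465261718
red
[308.8  74.4] xy [571.1 -83.3] area ratio 0.28
[538.7 135.2] xy [ 546.8 -188.9] area ratio 0.14
[462.6 186.8] xy [ 522.3 -157.3] area ratio 0.14
[526.5 187. ] xy [ 522.3 -188.5] area ratio 0.14
[321.1 250.4] xy [488. -89.] area ratio 0.81
amber
[200.3  18.2] xy [681.7  54. ] area ratio 0.93
[112.3 148. ] xy [522.7 139.9] area ratio 0.19
[317.  103.6] xy [573.3 -82.8] area ratio 0.45
[195.3 199.8] xy [463.7  57.9] area ratio 0.92
turn [-0.0012 -0.0017  0.0063] deg [-0.05 -0.08  0.28]
shift [-0.162 -0.998  0.338] rows 4 each [-0.0406 -0.2496  0.0844]
```

Request:
step_arm --series '[[[0,0,0.006,-0.04,-0.2,0,1],[0,0,0,-0.04,-0.2,0,1],[0,0,0,-0.04,-0.2,0,1],[0,0,0,-0.042,-0.2,0,1],[0,0,0,0,-0.2,0.12,1],[0,0,0,0,0,0.21,1],[0,0,0,0,0,0,1],[0,0,0,0,0,0,1]]]'

```text
clock: 11.75
eef_pos: [465.0, 53.9, 185.3]
tool_rot: [3.141, 0.0, -0.007]
force: [0.9, -0.1, 0.5]
width: 22.7
gripper_force: 59.0
```

```bash
python3 - <<'E'
from h import *
p,B=look(True); plan([463.7,57.7,150],0)
xy=(463.7,57.8);im=p['img'].copy()
for x,z,r in [(xy,0,38),(xy,130,21)]:
        for t in np.linspace(0,6.28,90): 
            u=proj(p,[x[0]+r*np.cos(t),x[1]+r*np.sin(t),z]); cv2.circle(im,tuple(int(v) for v in u),0,(0,255,0),-1)
cv2.imwrite('pics/w8.png',cv2.resize(im[150:350,200:440],None,fx=3,fy=3)[:,:,::-1])
E
```

```text
[465.   53.9 185.3] 22.72312441166696
red
[553.5  19.9] xy [576.1 -47.4] area ratio 0.68
[624.3 172.3] xy [ 503.6 -112.7] area ratio 0.49
[321.1 250.3] xy [465.9  53.9] area ratio 0.81
amber
[459.9  57.1] xy [579.7 -60.1] area ratio 0.7
[316.  182.5] xy [473.9  58.5] area ratio 0.7
turn [ 0.0006 -0.002  -0.0091] deg [ 0.03 -0.09 -0.41]
shift [-0.013 -0.025  0.239] rows 1 each [-0.0127 -0.0251  0.2388]
```

View pics/w8.png

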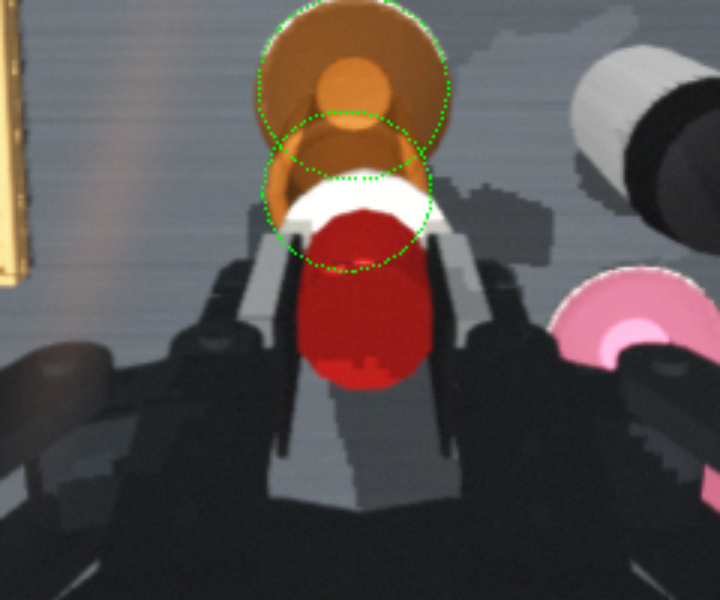

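Request:
step_arm --series '[[[0,0,-0.009,-0.01,-0.025,0,1],[0,0,0,0,0,0.1,1],[0,0,0,0,0,0.1,1],[0,0,0,0,0,0.04,1],[0,0,0,0,0,0,1],[0,0,0,0,0,0.01,1],[0,0,0,0,0,0,1]]]'

```text
clock: 12.5
eef_pos: [463.6, 59.1, 147.7]
tool_rot: [-3.141, -0.001, 0.002]
force: [-0.3, -0.5, -0.7]
width: 22.6
gripper_force: 59.0
```

Request:
step_arm --series '[[[0,0,0,0,0,0.02,1],[0,0,0,0,0,0.01,1],[0,0,0,0,0,0,1]]]'

```text
clock: 12.8
eef_pos: [464.2, 59.2, 145.5]
tool_rot: [-3.141, -0.003, 0.002]
force: [-4.6, -1.1, 28.1]
width: 22.5
gripper_force: 62.2
```

Request:
step_arm --series '[[[0,0,0,0,0,-0.02,1],[0,0,0,0,0,0,0.4],[0,0,0,0,0,0,0.4],[0,0,0,0,0,0,0.4],[0,0,0,0,0,-0.1,0.4],[0,0,0,0,0,-0.25,0.4],[0,0,0,0,0,-0.25,0.4],[0,0,0,0.03,0.2,0,0.4],[0,0,0,0.03,0.24,0,0.4],[0,0,0,0.03,0.24,0,0.4],[0,0,0,0.03,0.24,0,0.4],[0,0,0,0,0,0,0.4]]]'

```text
clock: 14.0
eef_pos: [481.5, -84.8, 235.4]
tool_rot: [3.138, -0.0, -0.006]
force: [-0.2, -1.2, 0.6]
width: 51.4
gripper_force: 0.0
```

Request:
step_arm --series '[[[0,0,0,0,0.2,0,0.4],[0,0,0,0,0.2,0,0.4],[0,0,0,0,0,0,0.4],[0,0,0,0,0,0,0.4]]]'

```text
clock: 14.4
eef_pos: [481.3, -138.8, 235.2]
tool_rot: [-3.141, 0.001, 0.001]
force: [0.6, 0.1, -0.7]
width: 51.3
gripper_force: 0.0
```

```bash
python3 - <<'E'
from h import *
p,B=look(); print('pan');blobs(p,red(p['img']),KNOB(30),150); plan([478.5,-260,44],0)
E
```

```text
[ 481.3 -138.8  235.2] 51.34628101109793
red
[240.6  66. ] xy [586.9 -78.8] area ratio 0.84
[494.9 128.5] xy [ 541.7 -276.3] area ratio 0.38
[421.7 181.3] xy [ 499.1 -222.6] area ratio 0.38
[485.1 180.7] xy [ 499.5 -275.3] area ratio 0.39
[ 93.5 221.7] xy [462.9  58.3] area ratio 0.82
amber
[154.9  15.7] xy [681.7  54.4] area ratio 0.92
[278.3  91. ] xy [578.2 -92.8] area ratio 0.54
[ 73.7 147.4] xy [518.7 134.6] area ratio 0.19
[162.7 190.5] xy [470.3  42.8] area ratio 0.72
pan
[240.6  66. ] xy [605.4 -51.5] area ratio 1.7
[494.9 128.5] xy [ 539.8 -337.8] area ratio 0.78
[421.7 181.3] xy [ 478.3 -259.9] area ratio 0.78
[485.1 180.7] xy [ 478.8 -336. ] area ratio 0.8
[ 93.5 221.7] xy [426.  145.8] area ratio 1.66
turn [-0.0012  0.001   0.0037] deg [-0.06  0.05  0.17]
shift [-0.02   0.814  1.275] rows 6 each [-0.0033  0.1357  0.2125]
```

Both knobs locate at home height on their flasks. Now the third stopper, at (478.5,-260).

Request:
step_arm --series '[[[0,0,0.003,-0.02,0.2,0,0.4],[0,0,0,0,0.2,0,0.4],[0,0,0,0,0.21,0.05,0.4],[0,0,0,0,0.204,0.2,0.4],[0,0,0,0,0,0.25,0.4],[0,0,0,0,0,0.25,0.4],[0,0,0,0,0,0.25,0.4],[0,0,0,0,0,0.23,0.4],[0,0,0,0,0,0.04,0.4],[0,0,0,0,0,0,0.4],[0,0,0,0,0,0,0.4]]]'

```text
clock: 15.55
eef_pos: [480.0, -260.9, 46.6]
tool_rot: [3.141, -0.002, 0.001]
force: [0.5, -0.4, 0.7]
width: 51.2
gripper_force: 0.0
```

Request:
step_arm --series '[[[0,0,0,0,0,0,1],[0,0,0,0,0,0,1],[0,0,0,0,0,0,1],[0,0,0,0,0,0,1]]]'

```text
clock: 15.95
eef_pos: [479.9, -261.3, 47.0]
tool_rot: [3.141, -0.003, -0.0]
force: [-0.4, 0.9, 6.7]
width: 22.3
gripper_force: 58.4
```

Request:
step_arm --series '[[[0,0,0,0,0,-0.1,1],[0,0,0,0,0,-0.25,1],[0,0,0,0,0,-0.25,1],[0,0,0,0,0,-0.25,1],[0,0,0,0,0,-0.25,1],[0,0,0,0,0,-0.22,1],[0,0,0,0.13,-0.2,0,1],[0,0,0,0.13,-0.2,0,1],[0,0,0,0.13,-0.2,0,1],[0,0,0,0.13,-0.2,0,1],[0,0,0,0.13,-0.2,0,1],[0,0,0,0,0,0,1]]]'

```text
clock: 17.15
eef_pos: [579.1, -104.2, 243.8]
tool_rot: [-3.138, -0.003, 0.009]
force: [-0.9, 0.3, -0.7]
width: 22.6
gripper_force: 58.9
```

Request:
step_arm --series '[[[0,0,0,0.13,-0.2,0,1],[0,0,0,0.13,-0.2,0,1],[0,0,0,0,0,0,1],[0,0,0,0,0,0,1]]]'

```text
clock: 17.55
eef_pos: [615.1, -50.6, 243.5]
tool_rot: [3.141, -0.0, 0.002]
force: [0.7, 0.2, -0.5]
width: 22.5
gripper_force: 59.0
```

```bash
python3 - <<'E'
from h import *
p,B=look(True); plan([681.5,54,190],0)
E
```

```text
[615.1 -50.6 243.5] 22.504785346004365
red
[356.1 223.4] xy [631.1 -68.1] area ratio 0.12
[320.9 249.4] xy [616.5 -50.5] area ratio 0.79
[542.3 234.5] xy [ 624.4 -163.8] area ratio 0.13
[531.8 276.4] xy [ 600.3 -163.4] area ratio 0.13
amber
[42.7 14.4] xy [820.5 279.1] area ratio 1.07
[226.6 121. ] xy [681.1  54.8] area ratio 0.88
[341.1 187.4] xy [603.9 -75. ] area ratio 0.57
[246.4 258.7] xy [512.   44.3] area ratio 0.17
turn [ 0.0013  0.0002 -0.0006] deg [ 0.06  0.01 -0.03]
shift [ 0.446 -0.707  0.357] rows 4 each [ 0.1114 -0.1767  0.0892]
```

Request:
step_arm --series '[[[0,0,0,0.11,-0.178,0,1],[0,0,0,0.11,-0.178,0,1],[0,0,0,0.11,-0.178,0,1],[0,0,0,0.11,-0.178,0.1,1],[0,0,0,0,0,0.25,1],[0,0,0,0,0,0,1],[0,0,0,0,0,0,1]]]'

```text
clock: 18.3
eef_pos: [680.5, 53.1, 190.8]
tool_rot: [3.14, 0.002, -0.003]
force: [-0.4, -0.3, 0.2]
width: 22.3
gripper_force: 58.9
```

```bash
python3 - <<'E'
from h import *
p,B=look(True); plan([680.5,54.5,150],0)
xy=(681.3,54.3);im=p['img'].copy()
for x,z,r in [(xy,0,38),(xy,130,21)]:
        for t in np.linspace(0,6.28,90): 
            u=proj(p,[x[0]+r*np.cos(t),x[1]+r*np.sin(t),z]); cv2.circle(im,tuple(int(v) for v in u),0,(0,255,0),-1)
cv2.imwrite('pics/w9.png',cv2.resize(im[150:350,200:440],None,fx=3,fy=3)[:,:,::-1])
E
```

```text
[680.5  53.1 190.8] 22.312487579010327
red
[320.9 249.5] xy [681.8  53.2] area ratio 0.79
[630.2 341.3] xy [ 611.4 -148.7] area ratio 0.55
amber
[96.2 46.9] xy [806.3 239.5] area ratio 0.74
[320.2 180.5] xy [689.7  53.6] area ratio 0.73
[ 38.8 282.7] xy [554.3 404.4] area ratio 0.2
[434.7 253.5] xy [613.3 -64.6] area ratio 0.49
turn [ 0.0017 -0.0015 -0.0038] deg [ 0.08 -0.07 -0.17]
shift [-0.007 -0.008  0.281] rows 1 each [-0.0069 -0.0083  0.2808]
```

View pics/w9.png

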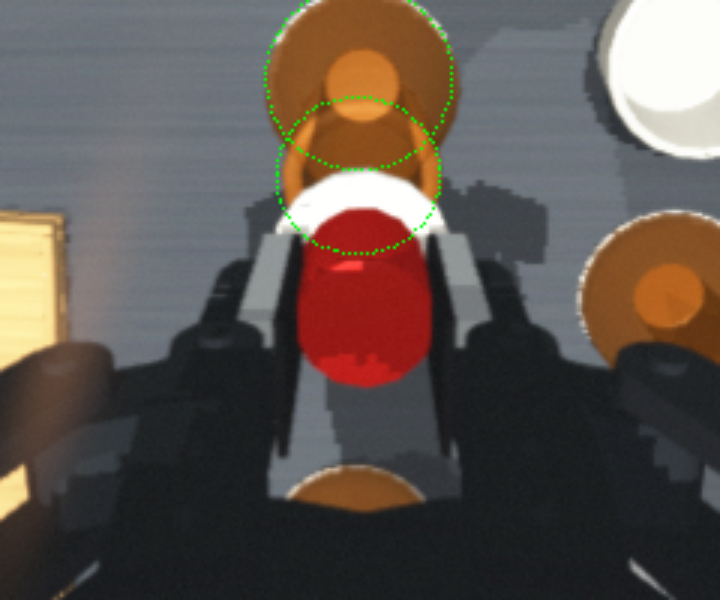

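Request:
step_arm --series '[[[0,0,-0.004,-0.005,0,0.1,1],[0,0,0,0,0,0.1,1],[0,0,0,0,0,0.05,1],[0,0,0,0,0,0,1],[0,0,0,0,0,0.02,1],[0,0,0,0,0,0.01,1],[0,0,0,0,0,0,1]]]'

```text
clock: 19.05
eef_pos: [680.8, 55.6, 149.0]
tool_rot: [3.141, -0.001, 0.003]
force: [0.4, -0.5, -0.7]
width: 22.3
gripper_force: 58.9
```

Request:
step_arm --series '[[[0,0,0,0,0,0.02,1],[0,0,0,0,0,0.01,1],[0,0,0,0,0,0,1]]]'

```text
clock: 19.35
eef_pos: [681.8, 54.9, 147.0]
tool_rot: [3.141, -0.003, 0.003]
force: [-2.4, -2.6, 12.6]
width: 22.7
gripper_force: 60.3
```

Request:
step_arm --series '[[[0,0,0,0,0,-0.02,1],[0,0,0,0,0,0,0],[0,0,0,0,0,0,0],[0,0,0,0,0,0,0],[0,0,0,0,0,-0.1,0],[0,0,0,0,0,-0.2,0],[0,0,0,0,0,-0.2,0],[0,0,0,-0.2,0,-0.2,0],[0,0,0,-0.2,0,0,0],[0,0,0,0,0,0,0],[0,0,0,0,0,0,0]]]'

```text
clock: 20.45
eef_pos: [620.7, 55.8, 253.5]
tool_rot: [-3.141, -0.002, 0.003]
force: [-0.6, 0.4, -0.3]
width: 85.5
gripper_force: 0.0
```

```bash
python3 - <<'E'
from h import *
p,B=look();cv2.imwrite('pics/w10.png',p['img'][:,:,::-1])
p=shot('top'); h=cv2.cvtColor(p['img'],cv2.COLOR_RGB2HSV)
m=((h[...,0]>8)&(h[...,0]<25)&(h[...,1]>60)&(h[...,2]>110)).astype(np.uint8)
m=cv2.morphologyEx(m,cv2.MORPH_OPEN,np.ones((5,5)))
n,L,S,C=cv2.connectedComponentsWithStats(m)
for i in range(1,n):
    if S[i,4]>3000:
        ct=max(cv2.findContours((L==i).astype(np.uint8),cv2.RETR_EXTERNAL,cv2.CHAIN_APPROX_NONE)[0],key=cv2.contourArea)
        w=np.array([back(p,q[0],14)[:2] for q in ct],np.float32)
        print(C[i],cv2.minAreaRect(w),cv2.boxPoints(cv2.minAreaRect(w)).round().tolist())
E
```

```text
[620.7  55.8 253.5] 85.54069974899262
red
[324.2 130. ] xy [680.1  53.4] area ratio 0.81
[462.6 231.1] xy [587.  -78.4] area ratio 0.84
[616.7 236.6] xy [ 581.4 -226.9] area ratio 0.48
[603.4 277.5] xy [ 538.5 -222.6] area ratio 0.42
amber
[99.1 17.2] xy [820.4 322.3] area ratio 1.99
[322.8 126.4] xy [680.9  53.6] area ratio 0.94
[ 73.4 227.3] xy [557.5 365.2] area ratio 0.12
[419.  196.8] xy [597.2 -65.7] area ratio 0.69
[319.3 280.7] xy [479.4  57.7] area ratio 0.72
[ 14.3294814  119.33314543] ((787.7582397460938, 832.5791625976562), (372.4525451660156, 101.09019470214844), 5.031200408935547) [[598.0, 867.0], [607.0, 766.0], [978.0, 799.0], [969.0, 899.0]]
[199.54611067 102.40470462] ((857.143310546875, 304.1158752441406), (198.8144073486328, 215.84129333496094), 1.0257487297058105) [[756.0, 410.0], [760.0, 194.0], [958.0, 198.0], [955.0, 414.0]]
[188.18919798 219.41825281] ((513.171142578125, 326.5574035644531), (207.41212463378906, 243.33302307128906), 86.03034973144531) [[385.0, 232.0], [627.0, 215.0], [642.0, 422.0], [399.0, 438.0]]
```

View pics/w10.png

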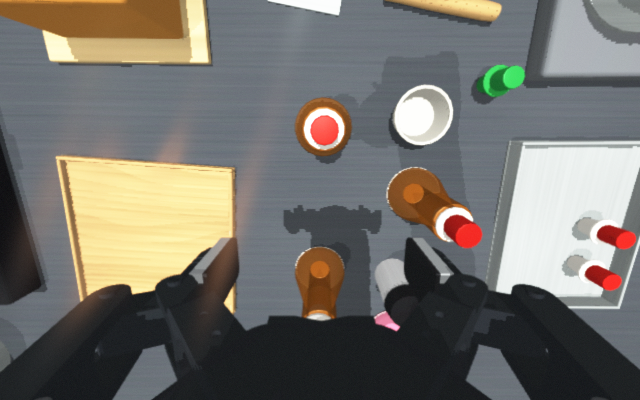

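```bash
python3 - <<'E'
from h import *
p=shot('top'); im=cv2.imread('pics/top0.png')
h=cv2.cvtColor(im,cv2.COLOR_BGR2HSV)
m=((h[...,0]>8)&(h[...,0]<25)&(h[...,1]>60)&(h[...,2]>110)).astype(np.uint8)
m=cv2.morphologyEx(m,cv2.MORPH_OPEN,np.ones((5,5)))
n,L,S,C=cv2.connectedComponentsWithStats(m)
i=L[222,195]
ct=max(cv2.findContours((L==i).astype(np.uint8),cv2.RETR_EXTERNAL,cv2.CHAIN_APPROX_NONE)[0],key=cv2.contourArea)
w=np.array([back(p,q[0],14)[:2] for q in ct],np.float32)
(c,sz,a)=cv2.minAreaRect(w);print(c,sz,a)
b=np.radians(a if a<45 else a-90)
for u in(-50,50):
  for v in(-50,50): print(u,v,(np.array(c)+[u*np.cos(b)-v*np.sin(b),u*np.sin(b)+v*np.cos(b)]).round(1))
plan([680.5,53.4,253],0)
E
```

```text
(511.8482971191406, 308.442138671875) (244.1391143798828, 243.1624755859375) 85.88082122802734
-50 -50 [458.4 262.2]
-50 50 [465.6 361.9]
50 -50 [558.1 255. ]
50 50 [565.3 354.7]
turn [ 0.     -0.0009  0.0038] deg [ 0.   -0.04  0.17]
shift [ 0.394  0.015 -0.006] rows 2 each [ 0.1969  0.0074 -0.0028]
```

Request:
step_arm --series '[[[0,0,0.004,0.2,0.008,0,0],[0,0,0,0.195,0.007,0,0],[0,0,0,0,0,0.25,0],[0,0,0,0,0,0.25,0],[0,0,0,0,0,0.25,0],[0,0,0,0,0,0.2,0],[0,0,0,0,0,0.08,0],[0,0,0,0,0,0,0],[0,0,0,0,0,0,0],[0,0,0,0,0,0,0]]]'

```text
clock: 21.6
eef_pos: [681.4, 53.5, 99.7]
tool_rot: [-3.141, -0.004, -0.0]
force: [-0.0, 0.5, -0.0]
width: 85.2
gripper_force: 0.0
```

Request:
step_arm --series '[[[0,0,0,0,0,0,1],[0,0,0,0,0,0,1],[0,0,0,0,0,0,1],[0,0,0,0,0,0,1],[0,0,0,0,0,0,1]]]'

```text
clock: 22.1
eef_pos: [680.5, 53.8, 98.7]
tool_rot: [-3.141, -0.002, 0.0]
force: [-0.0, 0.4, 5.7]
width: 40.0
gripper_force: 61.7
```

Request:
step_arm --series '[[[0,0,0,0,0,-0.05,1],[0,0,0,0,0,-0.12,1],[0,0,0,0,0,-0.12,1],[0,0,0,0,0,-0.1,1],[0,0,0,0,0,0,1],[0,0,0,0,0,0,1]]]'

```text
clock: 22.7
eef_pos: [679.3, 53.4, 155.8]
tool_rot: [3.141, 0.001, -0.0]
force: [0.2, 1.0, -4.8]
width: 40.2
gripper_force: 61.2
```

```bash
python3 - <<'E'
from h import *
plan([565,355,158],0)
E
```

```text
turn [ 0.0001  0.001  -0.0001] deg [ 0.01  0.05 -0.01]
shift [-0.762 -2.011 -0.015] rows 8 each [-0.0952 -0.2514 -0.0018]
```

Request:
step_arm --series '[[[0,0,0,-0.04,-0.1,0,1],[0,0,0,-0.08,-0.2,0,1],[0,0,0,-0.08,-0.2,0,1],[0,0,0,-0.08,-0.2,0,1],[0,0,0,-0.08,-0.2,0,1],[0,0,0,-0.08,-0.2,0,1],[0,0,0,-0.08,-0.2,0,1],[0,0,0,-0.08,-0.2,0,1],[0,0,0,-0.08,-0.2,0,1],[0,0,0,-0.08,-0.2,0,1],[0,0,0,-0.04,-0.11,0,1],[0,0,0,0,0,0,1]]]'

```text
clock: 23.9
eef_pos: [556.4, 359.9, 155.2]
tool_rot: [-3.139, 0.003, 0.006]
force: [-0.8, 0.2, -3.9]
width: 39.9
gripper_force: 61.6
```

```bash
python3 - <<'E'
from h import *
plan([565,355,106],0)
s=ctrl.read_state();print(s['width'],s['force'],s['qpos'])
E
```

```text
turn [-0.0028  0.0036  0.0081] deg [-0.12  0.16  0.37]
shift [0.058 0.032 0.328] rows 2 each [0.0288 0.0162 0.1641]
39.870296759912804 [-0.78736982  0.21674698 -3.93935679] [-0.66938957  0.73054571  0.09502769  1.552287   -0.08778043  0.86400878
 -2.10578088]
```

Request:
step_arm --series '[[[0,0,0.006,0.057,0.03,0,1],[0,0,0,0,0,0.12,1],[0,0,0,0,0,0.12,1],[0,0,0,0,0,0.07,1],[0,0,0,0,0,0,1],[0,0,0,0,0,0,1]]]'

```text
clock: 24.5
eef_pos: [569.3, 349.4, 109.9]
tool_rot: [3.141, -0.001, -0.006]
force: [0.3, -0.2, -3.7]
width: 39.9
gripper_force: 61.5
```

Request:
step_arm --series '[[[0,0,-0.007,-0.027,-0.036,0,1],[0,0,0,0,0,0.025,1],[0,0,0,0,0,0,1],[0,0,0,0,0,0,1]]]'

```text
clock: 24.9
eef_pos: [564.2, 355.9, 106.1]
tool_rot: [3.141, -0.0, 0.001]
force: [-0.1, -0.4, -4.2]
width: 39.8
gripper_force: 61.6
```

Request:
step_arm --series '[[[0,0,0,0,0,0.016,1],[0,0,0,0,0,0,1],[0,0,0,0,0,0,1]]]'

```text
clock: 25.2
eef_pos: [564.7, 356.0, 103.7]
tool_rot: [-3.141, -0.001, 0.001]
force: [0.2, 0.7, -2.2]
width: 40.0
gripper_force: 61.7
```

Request:
step_arm --series '[[[0,0,0,0,0,0,0],[0,0,0,0,0,0,0],[0,0,0,0,0,0,0],[0,0,0,0,0,0,0],[0,0,0,0,0,-0.1,0],[0,0,0,0,0,-0.2,0],[0,0,0,0,0,-0.25,0],[0,0,0,0,0,-0.25,0],[0,0,0,0,0,-0.25,0],[0,0,0,0,0,0,0],[0,0,0,0,0,0,0]]]'

```text
clock: 26.3
eef_pos: [564.7, 356.2, 263.2]
tool_rot: [-3.14, -0.003, 0.001]
force: [-0.0, -0.4, 0.3]
width: 85.4
gripper_force: 0.0
```

Request:
step_arm --series '[[[0,0,0,-0.09,0.1,0,0],[0,0,0,-0.09,0.2,0,0],[0,0,0,-0.09,0.2,0,0],[0,0,0,-0.09,0.2,0,0],[0,0,0,-0.09,0.2,0,0],[0,0,0,-0.09,0.2,0,0],[0,0,0,-0.09,0.2,0,0],[0,0,0,-0.09,0.2,0,0],[0,0,0,-0.09,0.2,0,0],[0,0,0,0,0.2,0,0],[0,0,0,0,0,0,0],[0,0,0,0,0,0,0]]]'

```text
clock: 27.5
eef_pos: [442.4, 70.5, 260.6]
tool_rot: [3.142, 0.001, -0.001]
force: [-0.1, 0.2, -1.4]
width: 85.8
gripper_force: 0.0
```

```bash
python3 - <<'E'
from h import *
p,B=look();cv2.imwrite('pics/w11.png',p['img'][:,:,::-1])
print('tray');blobs(p,red(p['img']),KNOB(135),150)
E
```

```text
[442.4  70.5 260.6] 85.79570032689168
red
[507.1  19.4] xy [587.4 -78.9] area ratio 0.87
[633.6 145.5] xy [ 487.  -230.6] area ratio 0.69
[333.7 173.7] xy [462.4  58.9] area ratio 0.82
amber
[442.7  53.3] xy [579.5 -62.7] area ratio 0.69
[73.  76.4] xy [556.5 348.8] area ratio 0.96
[328.4 146.6] xy [476.4  60.7] area ratio 0.5
tray
[507.1  19.4] xy [585.9 -76. ] area ratio 0.86
[633.6 145.5] xy [ 487.4 -225.2] area ratio 0.68
[333.7 173.7] xy [463.3  59.2] area ratio 0.78
```

View pics/w11.png

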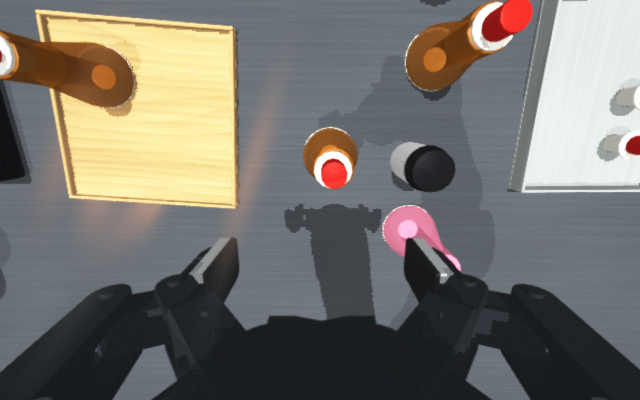

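Request:
step_arm --series '[[[0,0,0,0.137,0.077,0,0],[0,0,0,0,0,0.1,0],[0,0,0,0,0,0.25,0],[0,0,0,0,0,0.25,0],[0,0,0,0,0,0.25,0],[0,0,0,0,0,0.15,0],[0,0,0,0,0,0.07,0],[0,0,0,0,0,0,0],[0,0,0,0,0,0,0],[0,0,0,0,0,0,0]]]'

```text
clock: 28.55
eef_pos: [464.6, 59.7, 101.6]
tool_rot: [-3.141, -0.002, 0.001]
force: [-0.1, 0.6, 0.4]
width: 85.4
gripper_force: 0.0
```

Request:
step_arm --series '[[[0,0,0,0,0,0,1],[0,0,0,0,0,0,1],[0,0,0,0,0,0,1],[0,0,0,0,0,0,1],[0,0,0,0,0,0,1]]]'

```text
clock: 29.05
eef_pos: [464.0, 58.9, 101.3]
tool_rot: [-3.142, -0.001, 0.0]
force: [-0.8, -0.8, 7.2]
width: 40.9
gripper_force: 59.9
```

Request:
step_arm --series '[[[0,0,0,0,0,-0.05,1],[0,0,0,0,0,-0.15,1],[0,0,0,0,0,-0.15,1],[0,0,0,0,0,-0.05,1],[0,0,0,0,-0.1,0,1],[0,0,0,0,-0.2,0,1],[0,0,0,0,-0.2,0,1],[0,0,0,0,-0.2,0,1],[0,0,0,0,-0.2,0,1],[0,0,0,0,-0.2,0,1],[0,0,0,0,-0.2,0,1],[0,0,0,0,-0.2,0,1]]]'

```text
clock: 30.25
eef_pos: [462.5, 285.2, 159.8]
tool_rot: [3.141, 0.001, 0.001]
force: [0.5, 0.4, -3.2]
width: 40.6
gripper_force: 61.5
```

Request:
step_arm --series '[[[0,0,0,0,-0.2,0,1],[0,0,0,0,-0.2,0,1],[0,0,0,0,-0.2,0,1],[0,0,0,0.01,-0.12,0,1],[0,0,0,0,0,0,1],[0,0,0,0,0,0,1],[0,0,0,0,0,0,1]]]'

```text
clock: 30.95
eef_pos: [464.7, 390.4, 159.9]
tool_rot: [3.139, 0.001, -0.001]
force: [-0.3, -0.9, -3.8]
width: 40.4
gripper_force: 61.6
```

```bash
python3 - <<'E'
from h import *
plan([465.6,361.9,110],0)
E
```

```text
turn [ 0.0027  0.0012 -0.0009] deg [ 0.12  0.06 -0.04]
shift [0.006 0.19  0.333] rows 2 each [0.003  0.095  0.1664]
```

Request:
step_arm --series '[[[0,0,0,0.005,0.19,0,1],[0,0,0,0,0,0.12,1],[0,0,0,0,0,0.12,1],[0,0,0,0,0,0.09,1],[0,0,0,0,0,0,1],[0,0,0,0,0,0,1],[0,0,0,0,0,0,1]]]'

```text
clock: 31.65
eef_pos: [466.2, 364.1, 111.8]
tool_rot: [-3.141, -0.001, 0.001]
force: [0.2, 0.3, -3.5]
width: 40.4
gripper_force: 62.0
```

Request:
step_arm --series '[[[0,0,0,0,0.013,0.02,1],[0,0,0,0,0,0.018,1],[0,0,0,0,0,0,1],[0,0,0,0,0,0,1]]]'

```text
clock: 32.05
eef_pos: [466.2, 361.6, 106.4]
tool_rot: [-3.141, -0.001, 0.0]
force: [-1.4, -2.6, 5.7]
width: 40.5
gripper_force: 62.7
```

Request:
step_arm --series '[[[0,0,0,0,0,0,0],[0,0,0,0,0,0,0],[0,0,0,0,0,0,0],[0,0,0,0,0,0,0],[0,0,0,0,0,-0.1,0],[0,0,0,0,0,-0.2,0],[0,0,0,0,0,-0.25,0],[0,0,0,0,0,-0.25,0],[0,0,0,0,0,-0.25,0],[0,0,0,0.05,0.1,0,0],[0,0,0,0.05,0.2,0,0],[0,0,0,0.05,0.2,0,0]]]'

```text
clock: 33.25
eef_pos: [488.0, 285.9, 262.4]
tool_rot: [3.141, 0.0, 0.002]
force: [1.0, 0.5, -0.1]
width: 85.3
gripper_force: 0.0
```

Request:
step_arm --series '[[[0,0,0,0.05,0.22,0,0],[0,0,0,0.05,0.22,0,0],[0,0,0,0.05,0.22,0,0],[0,0,0,0.05,0.22,0,0],[0,0,0,0.05,0.22,0,0],[0,0,0,0.05,0.22,0,0],[0,0,0,0.05,0.22,0,0],[0,0,0,0.05,0.22,0,0],[0,0,0,0,0.22,0,0],[0,0,0,0,0.22,0,0],[0,0,0,0,0.22,0,0],[0,0,0,0,0,0,0]]]'

```text
clock: 34.45
eef_pos: [547.3, -83.0, 262.3]
tool_rot: [3.138, 0.001, -0.008]
force: [-0.6, 0.5, -0.6]
width: 85.6
gripper_force: 0.0
```

Request:
step_arm --series '[[[0,0,0,0,0,0,0],[0,0,0,0,0,0,0]]]'

```text
clock: 34.65
eef_pos: [548.1, -75.0, 262.3]
tool_rot: [-3.141, 0.001, 0.002]
force: [0.4, -0.5, 0.4]
width: 85.3
gripper_force: 0.0
```

```bash
python3 - <<'E'
from h import *
p,B=look(); b=[x for x in blobs(p,red(p['img']),KNOB(130),150) if abs(x[0][0]-587)<60 and abs(x[0][1]+79)<60]
print(b)
if b: plan([*b[0][0],100],0)
p=shot('top','top2')
E
```

```text
[548.1 -75.  262.3] 85.34667670379929
red
[325.4 153.3] xy [586.9 -78.8] area ratio 0.81
[523.1 180.9] xy [ 560.6 -263.3] area ratio 0.42
[513.4 225.1] xy [ 516.6 -262.5] area ratio 0.41
amber
[322.5 131.7] xy [600.5 -76.8] area ratio 0.43
[ 20.9 159.9] xy [561.7 359.2] area ratio 0.96
[144.6 208.4] xy [506.3 149.8] area ratio 0.11
[ 25.9 226.4] xy [463.  368.2] area ratio 0.98
[325.4 153.3] xy [586.9 -78.8] area ratio 0.81
[523.1 180.9] xy [ 560.6 -263.3] area ratio 0.42
[513.4 225.1] xy [ 516.6 -262.5] area ratio 0.41
[(array([586.89355592, -78.7962753 ]), np.float64(0.8079561042524005), array([325.4057725 , 153.28862479]))]
turn [-0.0011  0.0009  0.0033] deg [-0.05  0.04  0.15]
shift [0.258 0.027 1.083] rows 4 each [0.0644 0.0067 0.2707]
```

View pics/top2.png

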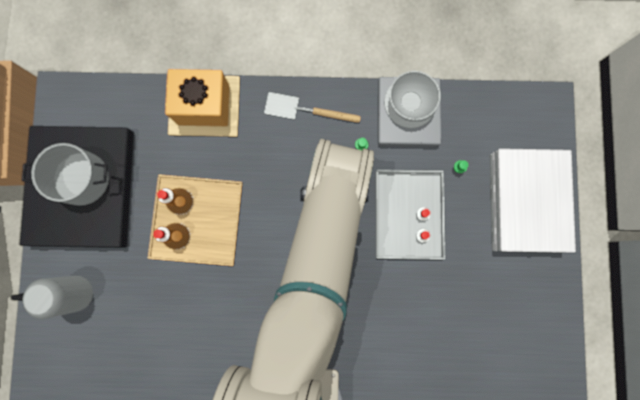

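Two stoppered flasks stand on the tray at px (179,202) and (175,237). Now the last one, at (587,-79).

Request:
step_arm --series '[[[0,0,0.003,0.2,0.025,0,0],[0,0,0,0.056,0,0.1,0],[0,0,0,0,0,0.25,0],[0,0,0,0,0,0.25,0],[0,0,0,0,0,0.25,0],[0,0,0,0,0,0.15,0],[0,0,0,0,0,0.08,0],[0,0,0,0,0,0,0],[0,0,0,0,0,0,0],[0,0,0,0,0,0,0]]]'

```text
clock: 35.75
eef_pos: [587.9, -79.9, 102.2]
tool_rot: [3.141, -0.003, -0.001]
force: [0.4, 0.6, 0.7]
width: 85.4
gripper_force: 0.0
```

Request:
step_arm --series '[[[0,0,0,0,0,0,1],[0,0,0,0,0,0,1],[0,0,0,0,0,0,1],[0,0,0,0,0,0,1],[0,0,0,0,0,0,1]]]'

```text
clock: 36.25
eef_pos: [587.3, -79.6, 101.7]
tool_rot: [-3.141, -0.001, -0.002]
force: [-0.5, 0.6, 4.9]
width: 40.5
gripper_force: 60.2
```

Request:
step_arm --series '[[[0,0,0,0,0,-0.05,1],[0,0,0,0,0,-0.15,1],[0,0,0,0,0,-0.15,1],[0,0,0,0,0,-0.05,1],[0,0,0,-0.02,-0.1,0,1],[0,0,0,-0.02,-0.2,0,1],[0,0,0,-0.02,-0.2,0,1],[0,0,0,-0.02,-0.2,0,1],[0,0,0,-0.02,-0.2,0,1],[0,0,0,-0.02,-0.2,0,1],[0,0,0,-0.02,-0.2,0,1],[0,0,0,-0.02,-0.2,0,1]]]'

```text
clock: 37.45
eef_pos: [561.0, 147.6, 159.3]
tool_rot: [3.141, 0.003, -0.001]
force: [1.1, 0.7, -2.7]
width: 40.6
gripper_force: 61.3
```

Request:
step_arm --series '[[[0,0,0,-0.02,-0.2,0,1],[0,0,0,-0.02,-0.2,0,1],[0,0,0,0,-0.2,0,1],[0,0,0,0,-0.13,0,1],[0,0,0,0,0,0,1],[0,0,0,0,0,0,1],[0,0,0,0,0,0,1]]]'

```text
clock: 38.15
eef_pos: [557.2, 252.8, 160.4]
tool_rot: [3.14, 0.001, -0.004]
force: [0.4, 0.2, -2.7]
width: 40.6
gripper_force: 61.4
```

```bash
python3 - <<'E'
from h import *
plan([558,256,110],0)
E
```

```text
turn [ 0.0023  0.001  -0.0045] deg [ 0.1   0.04 -0.2 ]
shift [ 0.005 -0.021  0.336] rows 2 each [ 0.0026 -0.0107  0.168 ]
```

Request:
step_arm --series '[[[0,0,-0.004,0.005,-0.015,0,1],[0,0,0,0,0,0.12,1],[0,0,0,0,0,0.12,1],[0,0,0,0,0,0.09,1],[0,0,0,0,0,0,1],[0,0,0,0,0,0,1],[0,0,0,0,0,0,1]]]'

```text
clock: 38.85
eef_pos: [558.9, 257.0, 112.2]
tool_rot: [-3.141, -0.002, 0.001]
force: [-0.8, 0.1, -2.9]
width: 40.7
gripper_force: 61.4
```

Request:
step_arm --series '[[[0,0,0,0,0,0.02,1],[0,0,0,0,0,0.018,1],[0,0,0,0,0,0,1],[0,0,0,0,0,0,1]]]'

```text
clock: 39.25
eef_pos: [558.8, 257.3, 106.7]
tool_rot: [-3.141, -0.002, 0.002]
force: [-0.8, 0.6, 4.9]
width: 40.6
gripper_force: 62.2
```

Request:
step_arm --series '[[[0,0,0,0,0,0,0],[0,0,0,0,0,0,0],[0,0,0,0,0,0,0],[0,0,0,0,0,0,0],[0,0,0,0,0,-0.1,0],[0,0,0,0,0,-0.2,0],[0,0,0,0,0,-0.25,0],[0,0,0,0,0,-0.25,0],[0,0,0,0,0,-0.25,0],[0,0,0,-0.05,0.1,0,0],[0,0,0,-0.1,0.2,0,0],[0,0,0,-0.1,0.2,0,0]]]'

```text
clock: 40.45
eef_pos: [520.4, 181.3, 264.4]
tool_rot: [-3.141, -0.002, 0.003]
force: [-0.8, -0.3, -0.4]
width: 85.2
gripper_force: 0.0
```

Request:
step_arm --series '[[[0,0,0,-0.1,0.2,0,0],[0,0,0,-0.1,0.2,-0.1,0],[0,0,0,-0.1,0.2,-0.1,0],[0,0,0,0,0.1,-0.1,0],[0,0,0,0,0,0,0],[0,0,0,0,0,0,0],[0,0,0,0,0,0,0]]]'

```text
clock: 41.15
eef_pos: [475.6, 78.2, 307.6]
tool_rot: [-3.141, 0.001, 0.003]
force: [-0.6, 0.6, -0.7]
width: 85.3
gripper_force: 0.0
```

```bash
python3 - <<'E'
from h import *
s=ctrl.read_state();print(s['eef_pos'])
p=shot('wrist');print('tray');blobs(p,red(p['img']),KNOB(135),120)
t=shot('top');blobs(t,red(t['img']),KNOB(135),8)
q=shot('side')
W=cv2.resize(p['img'],(480,300));S=cv2.resize(q['img'][100:300,180:500],(480,300))
cv2.imwrite('pics/fin.png',np.vstack([W,S])[:,:,::-1])
for th,z in(('flask1',60),('shaker',50),('ramekin',20)):
  for r in ctrl.recognise(t,th): print(th,round(r['score'],2),np.round(r['centre']),back(t,r['centre'],z).round())
E
```

```text
[475.64464626  78.2290868  307.62715234]
tray
[42.2 95.2] xy [565.3 356.1] area ratio 0.89
[142.5 103.5] xy [558.3 258.5] area ratio 0.83
[622.  123.5] xy [ 540.4 -235.9] area ratio 0.63
[609.  167.4] xy [ 494.9 -227.7] area ratio 0.45
[ 63.2 192.5] xy [465.5 359.6] area ratio 0.84
[162.  194.3] xy [565.4 358.2] area ratio 0.51
[197.1 196.8] xy [560.1 268.3] area ratio 0.11
[424.9 212.9] xy [ 528.2 -313.7] area ratio 0.37
[158.3 233.6] xy [464.9 362.4] area ratio 0.53
[424.6 235. ] xy [ 472.  -312.5] area ratio 0.38
flask1 0.94 [181. 201.] [559. 336.  60.]
flask1 0.82 [325. 282.] [346. -62.  60.]
flask1 0.7 [178. 236.] [463. 340.  60.]
shaker 0.74 [319. 239.] [460. -45.  50.]
ramekin 0.87 [333. 156.] [701. -82.  20.]
ramekin 0.21 [409. 212.] [ 544. -300.   20.]
```

View pics/fin.png

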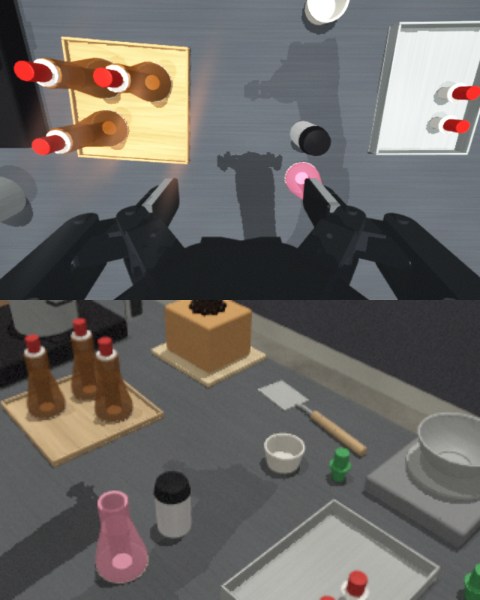

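All three stoppered amber flasks stand upright on the tray, with their knobs at home height. Two spare stoppers are in the pan, and the shaker, ramekin and look-alikes are undisturbed.

```bash
python3 -c "
from cell import ctrl
print(ctrl.finish_job())"
```

```text
the job is handed in; nothing more can be done
None
```

The job is handed in: all three amber flasks in the scene are stoppered and stand upright on the wooden tray, the two spare stoppers are still in the pan, and the shaker, ramekin and look-alikes were left standing in place.

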